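Load the cartridge reader

TASK

Load the reader: with the fingertips push the big cartridge lying at the foot of the loading ramp slowly up the ramp, staying behind it so that it never rolls back or runs loose, until it drops into the seat against the reader's front. Then push the steel keeper's tab all the way in, so that its bar lies behind the cartridge, and move clear. Do not lift or carry the cartridge, and leave the tube rack, the bottle and the small spare cartridge standing where they are.

Things in the scene. Friction and masses are not known exactly. Their poses are not given: they have to be found in the camera images.
- loader: Fixed aluminium loading ramp between low grey cheeks, leading to a low white reader box. Origin: on the work surface, mid-channel. Its x axis points level, uphill (to the reader); y left when looking uphill; z up. Channel floor (mm, this frame): level, z 12, x -190 to -60; then an 8 degree slope. Channel 96 wide (y -48 to 48), cheeks 6 thick, 14 above the floor. A lip 6 high closes the low end.
- ramp_foot (a point): Mid-channel on the floor where the level lead-in ends and the 8 degree slope begins: x -60, y 0, z 12 mm in the loader's frame; axes as the loader's.
- crest (a point): Mid-channel at the top edge of the slope: x 85, y 0, z 32.4 mm in the loader's frame. Beyond it the floor steps down 4 mm into the level seat.
- seat (a point): Mid-channel where the seat's floor meets the stop (the reader's front face): x 125, y 0, z 28.4 mm in the loader's frame. The seat is 40 long. A cartridge home in it has its centre at x 98 to 100, z 53. The white reader box behind the stop: x 125 to 220, y -75 to 75, z 0 to 82.
- cartridge: White plastic cylinder with grey end bands, 50 in diameter, 90 long, 170 to 350 g, lying across the channel on the level lead-in, its centre 12 to 62 mm before the ramp foot; it rolls freely and may skid (smooth plastic; pushing it up takes under 5 N). Origin at its centre; its y axis is the cylinder's axis; x and z turn as it rolls.
- keeper (a joint): Travel of the steel keeper in m: 0 fully out, 0.045 fully in (hard stop); starts at 0 to 0.008. Slides along the loader's -y with about 1.5 N of friction and light damping, no spring, stays where left. Its bar (12 wide, centred at loader x 60, z 48 to 58 mm) then reaches across the channel behind the seated cartridge; bar tip at y = 58 mm minus travel.
- keeper_tab (a point): Centre of the outer (+y) face of the keeper's upright dark tab: push this face in the loader's -y direction. Tab 30 wide (x), 10 thick (y), 36 high, z 58 to 94 mm above the work surface. At travel 0 this point is at x 60, y 108, z 76 mm in the loader's frame; it moves with the keeper, to y 63 when fully in.
- guide (a point): Outer upper edge of the grey guide block that carries the keeper, outside the +y cheek: x 60, y 88, z 54 mm in the loader's frame. The block spans x 43 to 77, y 54 to 88, z 0 to 54; the fingertips pass over it while pushing the tab in.
- rack: Bystander: loose orange tube rack block with 15 holes, 90 x 150 x 35; origin under its centre.
- bottle: Bystander: white bottle with a blue cap, 54 in diameter, 140 high; origin under its centre.
- spare: Bystander: small white spare cartridge standing upright, 38 in diameter, 65 high; origin under its centre.
Things that resemble listed ones, but are neither listed nor needed, are in the scene too. What is shaped like the cartridge but orange or purple is not meant.

How it is judged:
On the way, in this order (a step that is already met when the one before it is completed fails the run):
1. the cartridge lies in the seat against the stop (x of cartridge in the frame of loader between 0.094 and 0.106 m and z of cartridge in the frame of loader between 0.048 and 0.0565 m and angle between the y axis of cartridge and the y axis of loader, either way round below 0.12 rad), for 0.2 s.
2. the keeper is pushed in behind the seated cartridge (all of step 1 and value of joint keeper above 0.038 m), for 0.2 s.
At the end, for the whole second after the job is handed in: The cartridge rests in the seat within 6 mm of the stop, square to the channel within 0.12 rad, still; the keeper is in by more than 38 of its 45 mm; rack, bottle and spare cartridge stand within 30 mm of where they were (all of step 2 and linear speed of cartridge below 0.02 m/s and distance of each of rack, bottle, spare from where it was at the start of the episode below 0.03 m and angle between each of rack, bottle, spare's own z axis and vertical below 0.2 rad); the robot touches nothing.
It fails at once if the cartridge runs loose on the slope: faster than 0.15 m/s with no finger on it (x of cartridge in the frame of loader between -0.06 and 0.08 m and linear speed of cartridge above 0.15 m/s and contact force between the fingers and cartridge below 0.02 N).
It fails at once if the cartridge is lifted more than about 10 mm off the ramp (z of cartridge in the frame of loader above 0.07 m or (x of cartridge in the frame of loader below 0.01 m and z of cartridge in the frame of loader above 0.058 m) or (x of cartridge in the frame of loader below -0.06 m and z of cartridge in the frame of loader above 0.048 m)).
It fails at once if the tube rack is pushed aside or knocked over (distance of rack from where it was at the start of the episode above 0.03 m or angle between rack's own z axis and vertical above 0.3 rad).
It fails at once if the bottle is pushed aside or knocked over (distance of bottle from where it was at the start of the episode above 0.03 m or angle between bottle's own z axis and vertical above 0.3 rad).
It fails at once if the spare cartridge is pushed aside or knocked over (distance of spare from where it was at the start of the episode above 0.03 m or angle between spare's own z axis and vertical above 0.3 rad).
It also fails if it takes over 56 s, if anything falls off the work surface, if the arm or the gripper's body presses on something with over 40 N, if the wrist force passes 120 N, or if a joint passes its speed limit or range.

ROBOT

A 7-joint arm with a two-finger parallel gripper is mounted at the origin on the work surface. World frame = base frame: x ahead of the robot, y to its left, z up, the work surface at z = 0. Lengths are in m, angles in rad, forces in N, time in s.
With the tool pointing down it reaches from about 0.425 to 0.825 m from the base axis. Payload 3.6 kg.
Tool frame: the origin (TCP) lies at the very end of the fingers, on their centre line; the grasp point (between the pads) lies 19 mm behind it (env.pinch_z is the distance from the TCP to the grasp point, in m); z points along the fingers, y is the line along which they close (so a half turn about z gives the same grasp; the last joint's range is limited). The gripper opens to 85 mm and grips with 20 to 120 N. Pads are 22 mm wide; open, the fingers measure 114 mm over their backs; the gripper's body (76 mm by 85 mm) begins 54 mm behind the grasp point. The pads swing forward as they close: fully open they stand 13 mm farther back than shut.
Start: joints at [-1.153, 0.615, -0.013, 1.423, 0.008, 1.103, -0.04], TCP at [0.28, 0.587, 0.231] pointing down, gripper open.
Joint ranges: [-3.12, 3.12], [-0.3, 2.06], [-1.34, 1.32], [0.26, 2.42], [-1.36, 4.5], [0.01, 1.98], [-2.84, 2.84]. Speed limits (rad/s): [2.79, 2.79, 3.14, 3.14, 3.14, 3.14, 3.14].

INTERFACE

Orientations are given as a rotation vector (axis times angle).
In Python, from cell import env, read_camera gives the robot as it stands.
- The arm moves only by the tool step_arm, never from a script. Its argument "rows" is a list that holds one entry, the list of rows, each a list of 4 numbers: the shift along the tool's x, y, z in cm, then the turn about the tool's z in degrees. In form: [[[dx, dy, dz, yaw], ...]]. A call has 1 to 10 rows; each row shifts and turns the commanded pose from where the row before left it, along the tool's axes as they then stand; what a row does not reach is not made up. A row lasts 1/12 s, in which the tool goes at most 41.7 mm and 7.16 degrees, less where a joint would pass 70% of its speed; a pose out of reach is approached as far as the arm can. A call is refused whole if a number of a shift passes 4.17 or a number of a turn 7.16, either way. A call with a gripper value outside its range is refused whole. "grip" is the closure in counts, from 0 (fully open) to 255 (shut), set as the call begins (left out, the last holds). The fingers move at their own pace and stop on an object; the grip force is fixed at half the most. Time passes only in rows, so rows that do not move let the fingers close. It gives the time, the measured TCP pose, the force, the opening and the grip force at its end, in the units of the state.
- env.read_state(): the state, without advancing time (a new reading comes with each control period).
- read_camera(name): name is "scene" or "top"; returns a dict with "frame" (480x640x3 uint8, red, green, blue), "fx", "fy", "cx", "cy" (pixels), "k1" (the pictures are not rectified: a ray, as slopes to the right and down, at radius r is drawn at 1 + k1 r^2 times it, then the intrinsics apply), "extrinsics" (4x4, takes a point from camera to world coordinates). Camera axes: x right, y down, z forward; pixel columns grow to the right and rows downward; lengths in m; the calibration is good to about 2 mm. A picture is of the moment at which its call begins. There is no depth.
- env.close_job(): hands the job in; it is judged then, once.
The state is a dict: "time": time; "qpos": joint angles; "qd": joint speeds; "joint_torque": joint torques, N m; "tool_pos": TCP position; "ee_rot": TCP orientation; "ft_force": force on the tool from outside, world axes, zero at the start; "moment": the same for the moment, N m; "width": opening from 0.0 (shut) to 1.0 (fully open); "grip_force": force on a finger pad.
Only numpy, scipy, OpenCV 4.12 (cv2) and the standard library are available. Lean on these libraries where they do the work, as an engineer would, in place of code of your own. Each camera call takes 0.05 s, during which the arm holds its last target. There are 200 camera calls.

## Working session

There is one attempt and no reset: what is moved stays moved. The work goes in short steps, Python scripts to look and compute and a tool call to move; the robot and the scene stay as the last step left them, time stands still between calls to the robot, and variables do not carry over. Pictures are saved under pics/ and viewed, at most 13 in all, crops included, and the job is handed in when it is done.

Besides the shell and the picture viewer there is one more tool, called after "Request:" as name(argument=value, ...), one argument or row to a line, values as JSON. step_arm: Moves the arm, as the interface text tells. Its arguments: {"type":"object","properties":{"rows":{"type":"array"},"grip":{"type":"number"}},"required":["rows"]}

```bash
mkdir -p pics; ls; python3 - <<'E'
from cell import env, read_camera
import cv2
for n in("scene","top"):
    c=read_camera(n); cv2.imwrite(f"pics/{n}0.png",c["frame"][:,:,::-1]); print(n,c["fx"],c["cx"],c["cy"],c["k1"],c["extrinsics"].round(3).tolist())
s=env.read_state(); print(s["tool_pos"],s["ee_rot"],s["time"],s["ft_force"])
E
```

```text
pics
scene 596.8186891249584 316.0716966724868 240.4177974117841 -0.00942969405107234 [[0.673, 0.639, -0.372, 1.12], [0.739, -0.587, 0.329, -0.444], [-0.008, -0.496, -0.868, 1.276], [0.0, 0.0, 0.0, 1.0]]
top 479.3399182574346 315.19468971600287 246.31384056617503 -0.02495999055884111 [[-0.011, -0.983, 0.184, 0.346], [-1.0, 0.015, 0.02, 0.004], [-0.023, -0.184, -0.983, 1.379], [0.0, 0.0, 0.0, 1.0]]
[0.27939687 0.58610411 0.23024409] [-0.69287698 -3.06375835  0.00364155] 0.1 [-0.68745408 -0.01828425  0.38266647]
```

View pics/scene0.png

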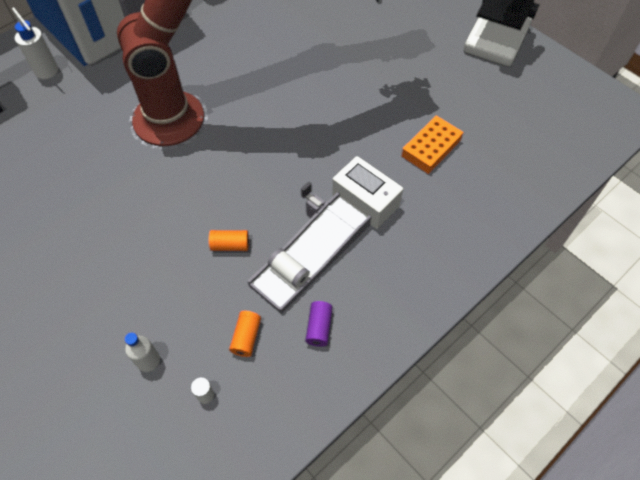

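View pics/top0.png

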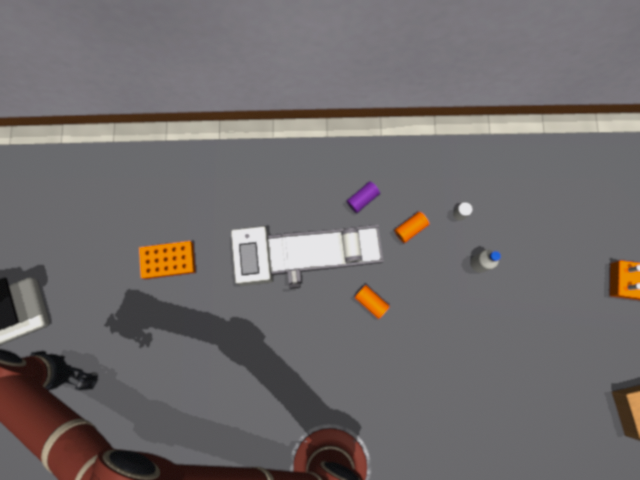

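Scene view: the white cartridge with grey bands lies in the channel at (289,267), keeper tab at (306,190), reader at (367,190). In the top view it is at (352,245), keeper tab at (294,280), reader at (250,255). The orange and purple cylinders (412,227), (372,301), (363,197) are decoys. I'll confirm with an enlarged crop.

```bash
python3 - <<'E'
import cv2
a=cv2.imread("pics/top0.png")[210:300,220:395]; b=cv2.imread("pics/scene0.png")[150:315,240:410]
cv2.imwrite("pics/c1.png",cv2.resize(a,None,fx=4.5,fy=4.5,interpolation=cv2.INTER_CUBIC))
cv2.imwrite("pics/c2.png",cv2.resize(b,None,fx=3.5,fy=3.5,interpolation=cv2.INTER_CUBIC))
E
```

```text
(no output)
```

View pics/c1.png

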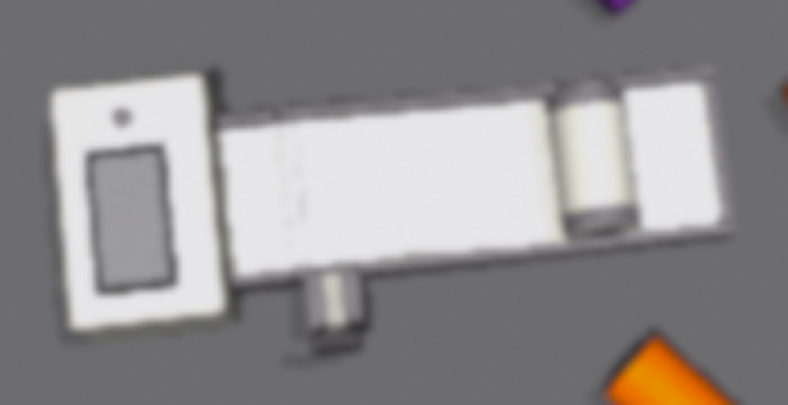

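View pics/c2.png

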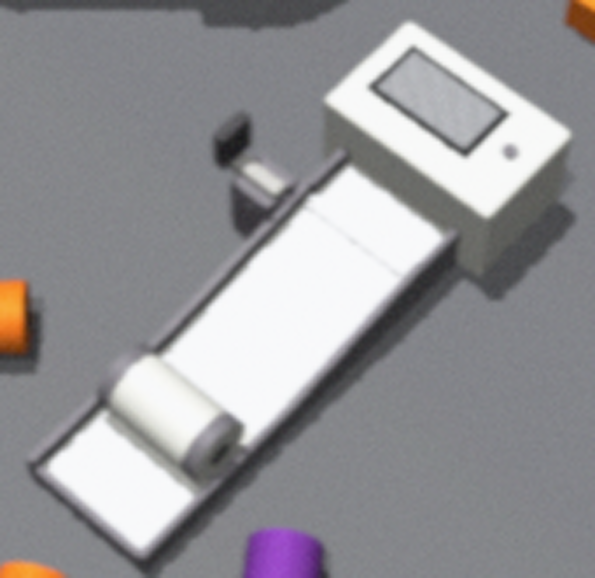

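Crops: the cartridge is white with grey bands, the only one in the channel, crop1 (595,160) and crop2 (172,412). Keeper tab is at crop1 (335,348) and crop2 (232,140). Fitting the loader pose from corners in both views.

```bash
cat > h.py <<'E'
import numpy as np, cv2
from scipy.optimize import least_squares
from scipy.spatial.transform import Rotation as R
from cell import env, read_camera
def proj(c,P):
    E=np.linalg.inv(c["extrinsics"]); K=np.array([[c["fx"],0,c["cx"]],[0,c["fy"],c["cy"]],[0,0,1]])
    return cv2.projectPoints(np.asarray(P,float).reshape(-1,1,3),cv2.Rodrigues(E[:3,:3])[0],E[:3,3],K,np.array([c["k1"],0,0,0]))[0][:,0]
def ray(c,px,z):
    K=np.array([[c["fx"],0,c["cx"]],[0,c["fy"],c["cy"]],[0,0,1]])
    n=cv2.undistortPoints(np.array([[px]],float),K,np.array([c["k1"],0,0,0]))[0,0]
    d=c["extrinsics"][:3,:3]@[*n,1]; o=c["extrinsics"][:3,3]
    return o+d*(z-o[2])/d[2]
def L2W(p,P):
    P=np.atleast_2d(P)/1000.; return np.c_[P[:,:2]@np.array([[np.cos(p[2]),np.sin(p[2])],[-np.sin(p[2]),np.cos(p[2])]])+p[:2],P[:,2]]
def W2L(p,w):
    c,s=np.cos(p[2]),np.sin(p[2]); d=np.asarray(w)[:2]-p[:2]
    return 1000*np.array([c*d[0]+s*d[1],-s*d[0]+c*d[1],w[2]])
E
python3 - <<'E'
from h import *
T,S=read_camera("top"),read_camera("scene")
f1=lambda u:(np.array(u)+.5)/4.5-.5+[220,210]
f2=lambda u:(np.array(u)+.5)/3.5-.5+[240,150]
t=[((52,92),(220,-75,82)),((203,73),(125,-75,82)),((227,316),(125,75,82)),((72,331),(220,75,82)),((708,82),(-190,-48,15)),((722,225),(-190,48,15))]
s=[((408,22),(220,75,82)),((571,133),(220,-75,82)),((487,220),(125,-75,82)),((325,98),(125,75,82)),((33,466),(-194,54,24)),((147,563),(-194,-54,20))]
f=lambda p:np.r_[(proj(T,L2W(p,[b for a,b in t]))-[f1(a) for a,b in t]).ravel(),(proj(S,L2W(p,[b for a,b in s]))-[f2(a) for a,b in s]).ravel()]
r=least_squares(f,[.5,.05,1.6]); print(r.x,r.fun.reshape(-1,2).round(1).tolist()); p=r.x; np.save("p.npy",p)
print("cart",W2L(p,ray(T,f1((595,160)),.037)),W2L(p,ray(S,f2((172,412)),.037)))
for n,P in dict(cart0=(-190,0,12),foot=(-60,0,12),crest=(85,0,32.4),tab=(60,108,76)).items(): print(n,L2W(p,P).round(4))
print("tabpx",W2L(p,ray(T,f1((338,345)),.094)),W2L(p,ray(S,f2((235,130)),.094)))
rot=R.from_rotvec(env.read_state()["ee_rot"]).as_matrix(); print(rot.round(3))
for n,px in dict(rack=(166,259),bottle=(489,259)).items(): print(n,ray(T,px,0.035))
E
```

```text
[0.58991698 0.03812927 1.67649105] [[-0.3, -0.9], [-0.0, -0.8], [-0.0, -1.5], [-0.1, -0.7], [-1.0, -1.4], [0.6, -0.9], [-0.7, -1.3], [0.3, -0.6], [-0.1, -0.6], [-1.7, 0.1], [-1.6, -1.6], [-0.3, -0.2]]
cart [-111.44888053    2.59920821   37.        ] [-108.28665867    1.55201801   37.        ]
cart0 [[ 0.61   -0.1508  0.012 ]]
foot [[ 0.5962 -0.0215  0.012 ]]
crest [[0.5809 0.1227 0.0324]]
tab [[0.4762 0.0864 0.076 ]]
tabpx [ 59.86622971 105.93896161  94.        ] [60.1891415  95.40343631 94.        ]
[[-0.903  0.43  -0.001]
 [ 0.43   0.903 -0.001]
 [-0.    -0.002 -1.   ]]
rack [0.56743971 0.45954856 0.035     ]
bottle [ 0.55365803 -0.45929572  0.035     ]
```

Request:
step_arm(
  rows=[
    [[0,0,0,7.1],[0,0,0,7.1],[0,0,0,7.1],[0,0,0,7.1],[0,0,0,7.1],[0,0,0,7.1],[0,0,0,7.1],[0,0,0,7.1],[0,0,0,1.7]],
  ],
  grip=110,
)

```text
time: 0.95
tool_pos: [0.2792, 0.5867, 0.2309]
ee_rot: [2.107, 2.33, -0.001]
ft_force: [-0.2, -0.4, -0.4]
width: 0.566
grip_force: 0.0
```

Request:
step_arm(
  rows=[
    [[-3.7,1.25,0,0],[-3.7,1.25,0,0],[-3.7,1.25,0,0],[-3.7,1.25,0,0],[-3.7,1.25,0,0],[-3.7,1.25,0,0],[-3.7,1.25,0,0],[-3.7,1.25,0,0],[-3.7,1.25,0,0],[-3.7,1.25,0,0]],
  ],
)

```text
time: 1.78
tool_pos: [0.4431, 0.2302, 0.2314]
ee_rot: [-2.101, -2.335, -0.0]
ft_force: [1.3, 0.2, 0.8]
width: 0.567
grip_force: 0.0
```

Request:
step_arm(
  rows=[
    [[-3.7,1.25,0,0],[-3.7,1.25,0,0],[-3.7,1.25,0,0],[-3.7,1.25,0,0],[-3.7,1.25,0,0],[-3.7,1.25,0,0],[-3.7,1.25,0,0],[-3.7,1.25,0,0],[-3.7,1.25,0,0],[-3.7,1.25,0,0]],
  ],
)

```text
time: 2.62
tool_pos: [0.6063, -0.1246, 0.2311]
ee_rot: [-2.101, -2.335, -0.0]
ft_force: [1.4, 0.3, 0.4]
width: 0.572
grip_force: 0.0
```

```bash
cat > st.py <<'E'
from h import *
p=np.load("p.npy"); s=env.read_state(); m=R.from_rotvec(s["ee_rot"]).as_matrix()
print("t",s["time"],"tcp in loader",W2L(p,s["tool_pos"]).round(1),"yaw err deg",np.degrees(np.arctan2(m[1,0],m[0,0])-p[2]).round(2),"F",s["ft_force"].round(2),"w",s["width"],"q",s["qpos"].round(2), "tilt",m[:,2].round(3))
E
python3 st.py
```

```text
t 2.6167 tcp in loader [-163.6    0.9  231.1] yaw err deg -0.03 F [1.39 0.33 0.41] w 0.5720391996118717 q [-0.03  0.58  0.33  1.53 -0.21  1.07  0.46] tilt [-0.  0. -1.]
```

Request:
step_arm(
  rows=[
    [[0,0,3.5,0],[0,0,3.5,0],[0,0,3.5,0],[0,0,3.5,0],[0,0,2.0,0],[0,0,1.0,0],[0,0,0,0]],
  ],
)

```text
time: 3.2
tool_pos: [0.6041, -0.1224, 0.0587]
ee_rot: [-2.099, -2.332, 0.004]
ft_force: [-0.2, 0.4, 0.0]
width: 0.568
grip_force: 0.0
```

```bash
python3 st.py; python3 - <<'E'
from h import *
a=read_camera("top")["frame"][200:300,300:420,::-1]; b=read_camera("scene")["frame"][210:320,220:360,::-1]
a=cv2.resize(a,(400,333),interpolation=2);b=cv2.resize(b,(400,314),interpolation=2)
cv2.imwrite("pics/d1.png",np.hstack([a[:314],b]))
E
```

```text
t 3.2 tcp in loader [-161.2    2.8   58.7] yaw err deg -0.03 F [-0.25  0.41  0.03] w 0.5683716408411948 q [ 0.01  0.78  0.26  1.69 -0.28  0.71  0.52] tilt [-0.005  0.001 -1.   ]
```

View pics/d1.png

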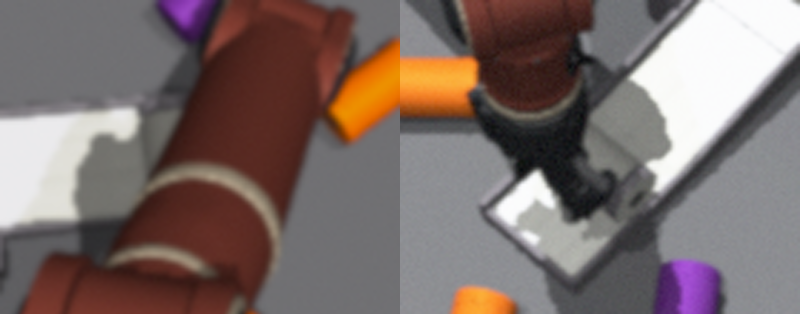

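The fingers stand in the channel just behind the cartridge (right panel, fingers (585,195), cartridge (630,180)), not touching. I'll lower to contact height and approach slowly.

Request:
step_arm(
  rows=[
    [[0,0.2,0.8,0],[0,0,0.8,0],[0,0,0.8,0],[0,0,0.6,0],[0,0,0,0],[0,0,0,0]],
  ],
)

```text
time: 3.8
tool_pos: [0.6074, -0.1227, 0.0308]
ee_rot: [-2.101, -2.334, 0.001]
ft_force: [0.1, -0.1, -0.4]
width: 0.566
grip_force: 0.0
```

Request:
step_arm(
  rows=[
    [[0.15,0,0,0],[0.15,0,0,0],[0.15,0,0,0],[0.15,0,0,0],[0.15,0,0,0],[0.15,0,0,0],[0.15,0,0,0],[0.15,0,0,0],[0.15,0,0,0],[0.15,0,0,0]],
  ],
)

```text
time: 4.63
tool_pos: [0.6062, -0.1077, 0.0313]
ee_rot: [-2.102, -2.335, 0.0]
ft_force: [1.3, 0.3, 1.0]
width: 0.571
grip_force: 0.0
```

```bash
python3 st.py
```

```text
t 4.6333 tcp in loader [-146.7   -0.8   31.3] yaw err deg -0.04 F [1.3  0.32 0.98] w 0.5711193145764274 q [-0.01  0.82  0.25  1.71 -0.3   0.65  0.51] tilt [-0. -0. -1.]
```

Request:
step_arm(
  rows=[
    [[0,0,0.3,0],[0.1,0,0.3,0],[0.15,0,0,0],[0.15,0,0,0],[0.15,0,0,0],[0.15,0,0,0],[0.15,0,0,0],[0.15,0,0,0],[0.15,0,0,0],[0.15,0,0,0]],
  ],
)

```text
time: 5.47
tool_pos: [0.6049, -0.0948, 0.0254]
ee_rot: [2.102, 2.335, 0.0]
ft_force: [0.4, -0.9, -0.3]
width: 0.57
grip_force: 0.1
```

Request:
step_arm(
  rows=[
    [[0.15,0,0,0],[0.15,0,0,0],[0.15,0,0,0],[0.15,0,0,0],[0.15,0,0,0],[0.15,0,0,0],[0.15,0,0,0],[0.15,0,0,0],[0.15,0,0,0],[0.15,0,0,0]],
  ],
)

```text
time: 6.3
tool_pos: [0.6033, -0.0799, 0.0253]
ee_rot: [-2.102, -2.335, 0.0]
ft_force: [-0.1, -0.8, -0.1]
width: 0.564
grip_force: 0.1
```

Request:
step_arm(
  rows=[
    [[0.15,0,0,0],[0.15,0,0,0],[0.15,0,0,0],[0.15,0,0,0],[0.15,0,0,0],[0.15,0,0,0],[0.15,0,0,0],[0.15,0,0,0],[0.15,0,0,0],[0.15,0,0,0]],
  ],
)

```text
time: 7.13
tool_pos: [0.6017, -0.0649, 0.0253]
ee_rot: [-2.102, -2.335, 0.0]
ft_force: [-1.5, -0.3, -0.0]
width: 0.565
grip_force: 0.1
```

```bash
python3 st.py; python3 - <<'E'
from h import *
a=read_camera("top")["frame"][200:300,270:390,::-1]; b=read_camera("scene")["frame"][190:300,240:380,::-1]
a=cv2.resize(a,(400,333),interpolation=2);b=cv2.resize(b,(400,314),interpolation=2)
cv2.imwrite("pics/d2.png",np.hstack([a[:314],b]))
E
```

```text
t 7.1333 tcp in loader [-103.7   -0.9   25.3] yaw err deg -0.04 F [-1.53 -0.28 -0.02] w 0.5650283239510576 q [-0.08  0.82  0.25  1.75 -0.32  0.62  0.46] tilt [-0. -0. -1.]
```

View pics/d2.png

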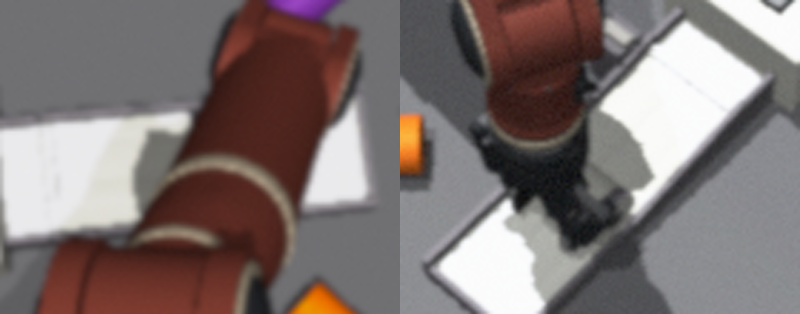

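Request:
step_arm(
  rows=[
    [[0.17,0,0,0],[0.17,0,0,0],[0.17,0,0,0],[0.17,0,0,0],[0.17,0,-0.02,0],[0.17,0,-0.024,0],[0.17,0,-0.024,0],[0.17,0,-0.024,0],[0.17,0,-0.024,0],[0.17,0,-0.024,0]],
  ],
)

```text
time: 8.07
tool_pos: [0.6, -0.0482, 0.0268]
ee_rot: [2.102, 2.335, -0.0]
ft_force: [-0.6, -1.7, 0.7]
width: 0.568
grip_force: 0.6
```

Request:
step_arm(
  rows=[
    [[0.17,0,-0.024,0],[0.17,0,-0.024,0],[0.17,0,-0.024,0],[0.17,0,-0.024,0],[0.17,0,-0.024,0],[0.17,0,-0.024,0],[0.17,0,-0.024,0],[0.17,0,-0.024,0],[0.17,0,-0.024,0],[0.17,0,-0.024,0]],
  ],
)

```text
time: 8.9
tool_pos: [0.5982, -0.0311, 0.0291]
ee_rot: [-2.102, -2.335, 0.0]
ft_force: [0.6, -0.6, 1.1]
width: 0.567
grip_force: 0.6
```

Request:
step_arm(
  rows=[
    [[0.17,0,-0.024,0],[0.17,0,-0.024,0],[0.17,0,-0.024,0],[0.17,0,-0.024,0],[0.17,0,-0.024,0],[0.17,0,-0.024,0],[0.17,0,-0.024,0],[0.17,0,-0.024,0],[0.17,0,-0.024,0],[0.17,0,-0.024,0]],
  ],
)

```text
time: 9.73
tool_pos: [0.5964, -0.0142, 0.0315]
ee_rot: [-2.102, -2.335, 0.0]
ft_force: [0.6, -1.4, 0.3]
width: 0.57
grip_force: 0.6
```

```bash
python3 st.py
```

```text
t 9.7333 tcp in loader [-52.7  -0.9  31.5] yaw err deg -0.04 F [ 0.61 -1.43  0.3 ] w 0.5702042544882396 q [-0.17  0.8   0.26  1.77 -0.33  0.62  0.39] tilt [-0. -0. -1.]
```

Request:
step_arm(
  rows=[
    [[0.2,0,-0.027,0],[0.2,0,-0.027,0],[0.2,0,-0.027,0],[0.2,0,-0.027,0],[0.2,0,-0.027,0],[0.2,0,-0.027,0],[0.2,0,-0.027,0],[0.2,0,-0.027,0],[0.2,0,-0.027,0],[0.2,0,-0.027,0]],
  ],
)

```text
time: 10.57
tool_pos: [0.5942, 0.0057, 0.0342]
ee_rot: [-2.102, -2.335, 0.0]
ft_force: [1.2, -2.1, 1.0]
width: 0.57
grip_force: 0.6
```

Request:
step_arm(
  rows=[
    [[0.2,0,-0.027,0],[0.2,0,-0.027,0],[0.2,0,-0.027,0],[0.2,0,-0.027,0],[0.2,0,-0.027,0],[0.2,0,-0.027,0],[0.2,0,-0.027,0],[0.2,0,-0.027,0],[0.2,0,-0.027,0],[0.2,0,-0.027,0]],
  ],
)

```text
time: 11.4
tool_pos: [0.5921, 0.0256, 0.0369]
ee_rot: [-2.102, -2.335, 0.0]
ft_force: [1.0, -1.1, 0.5]
width: 0.566
grip_force: 0.6
```

Request:
step_arm(
  rows=[
    [[0.2,0,-0.027,0],[0.2,0,-0.027,0],[0.2,0,-0.027,0],[0.2,0,-0.027,0],[0.2,0,-0.027,0],[0.2,0,-0.027,0],[0.2,0,-0.027,0],[0.2,0,-0.027,0],[0.2,0,-0.027,0],[0.2,0,-0.027,0]],
  ],
)

```text
time: 12.23
tool_pos: [0.5901, 0.0455, 0.0396]
ee_rot: [-2.102, -2.335, 0.0]
ft_force: [0.7, -1.1, -0.1]
width: 0.569
grip_force: 0.6
```

Request:
step_arm(
  rows=[
    [[0.2,0,-0.027,0],[0.2,0,-0.027,0],[0.2,0,-0.027,0],[0.2,0,-0.027,0],[0.2,0,-0.027,0],[0.2,0,-0.027,0],[0.2,0,-0.027,0],[0.2,0,-0.027,0],[0.2,0,-0.027,0],[0.2,0,-0.027,0]],
  ],
)

```text
time: 13.07
tool_pos: [0.588, 0.0654, 0.0423]
ee_rot: [-2.102, -2.335, 0.0]
ft_force: [0.2, -1.5, 1.1]
width: 0.569
grip_force: 0.6
```

```bash
python3 st.py; python3 - <<'E'
from h import *
a=read_camera("top")["frame"][200:300,220:340,::-1]; b=read_camera("scene")["frame"][150:260,290:430,::-1]
a=cv2.resize(a,(400,333),interpolation=2);b=cv2.resize(b,(400,314),interpolation=2)
cv2.imwrite("pics/d3.png",np.hstack([a[:314],b]))
E
```

```text
t 13.0667 tcp in loader [27.3 -1.  42.3] yaw err deg -0.04 F [ 0.15 -1.55  1.14] w 0.5691159521213417 q [-0.32  0.78  0.29  1.78 -0.34  0.63  0.27] tilt [-0. -0. -1.]
```

View pics/d3.png

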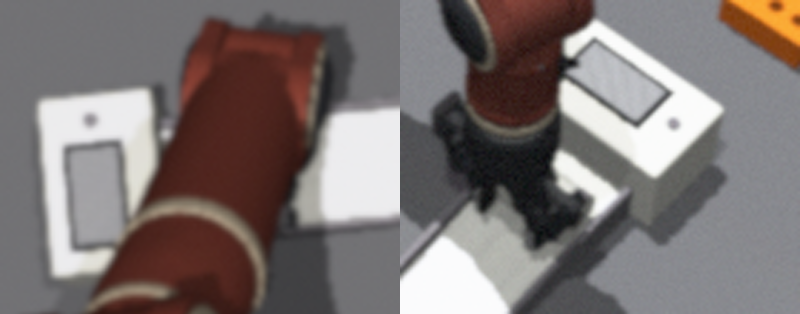

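Request:
step_arm(
  rows=[
    [[0.15,0,-0.02,0],[0.15,0,-0.02,0],[0.15,0,-0.02,0],[0.15,0,-0.02,0],[0.15,0,-0.02,0],[0.15,0,-0.02,0],[0.15,0,-0.02,0],[0.15,0,-0.02,0],[0.15,0,0,0],[0.15,0,0,0]],
  ],
)

```text
time: 14.0
tool_pos: [0.586, 0.0818, 0.0436]
ee_rot: [-2.099, -2.335, -0.001]
ft_force: [-0.3, -0.8, -0.2]
width: 0.568
grip_force: 0.0
```

Request:
step_arm(
  rows=[
    [[0.15,0,0,0],[0.15,0,0,0],[0.15,0,0,0],[0.15,0,0,0],[0.15,0,0,0],[0.15,0,0,0],[0.15,0,0,0],[0.15,0,0,0],[0.1,0,0,0],[0.1,0,0,0]],
  ],
)

```text
time: 14.83
tool_pos: [0.585, 0.0942, 0.0439]
ee_rot: [-2.102, -2.335, 0.0]
ft_force: [0.6, -0.2, 0.0]
width: 0.571
grip_force: 0.0
```

```bash
python3 st.py
```

```text
t 14.8333 tcp in loader [56.3 -1.  43.9] yaw err deg -0.03 F [ 0.57 -0.24  0.01] w 0.5707966982999773 q [-0.37  0.78  0.29  1.78 -0.35  0.64  0.23] tilt [-0.  0. -1.]
```

Request:
step_arm(
  rows=[
    [[0.1,0,0,0],[0.1,0,0,0],[0.1,0,0,0],[0.1,0,0,0],[0.1,0,0,0],[0,0,0,0]],
  ],
)

```text
time: 15.33
tool_pos: [0.5844, 0.0993, 0.0439]
ee_rot: [-2.101, -2.335, -0.0]
ft_force: [-0.1, 0.6, 0.8]
width: 0.568
grip_force: 0.0
```

```bash
python3 st.py; python3 - <<'E'
from h import *
a=read_camera("top")["frame"][200:300,220:340,::-1]; b=read_camera("scene")["frame"][150:260,290:430,::-1]
a=cv2.resize(a,(400,333),interpolation=2);b=cv2.resize(b,(400,314),interpolation=2)
cv2.imwrite("pics/d4.png",np.hstack([a[:314],b]))
E
```

```text
t 15.3333 tcp in loader [61.5 -1.  43.9] yaw err deg -0.02 F [-0.07  0.58  0.75] w 0.5681158371114291 q [-0.38  0.78  0.29  1.78 -0.35  0.64  0.22] tilt [-0.  0. -1.]
```

View pics/d4.png

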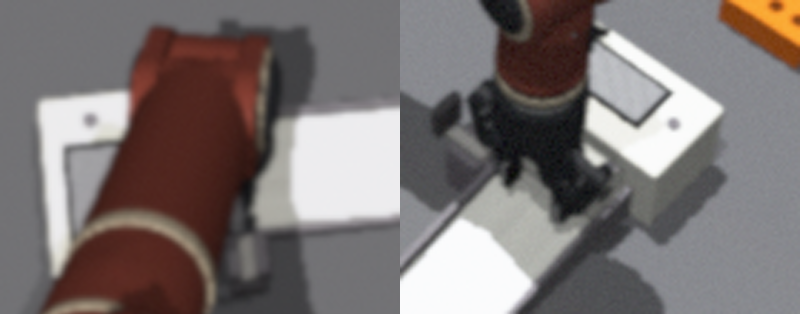

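Request:
step_arm(
  rows=[
    [[-0.5,0,0,0],[-0.5,0,0,0],[0,0,-1.5,0],[0,0,-2,0],[0,0,-3,0],[0,0,-3,0],[0,0,-2,0],[0,0,0,0]],
  ],
)

```text
time: 16.1
tool_pos: [0.5888, 0.0878, 0.1639]
ee_rot: [2.099, 2.328, 0.011]
ft_force: [0.2, 0.2, 0.6]
width: 0.57
grip_force: 0.0
```

Request:
step_arm(
  rows=[
    [[0,-2,0,0],[0,-2,0,0],[0,-2,0,0],[0,-2,0,0],[0,-2,0,0],[0,-2,0,0],[0,-1.9,0,0],[0.5,0,0,0],[0.3,0,0,0],[0,0,0,0]],
  ],
  grip=255,
)

```text
time: 16.93
tool_pos: [0.4471, 0.0832, 0.1588]
ee_rot: [2.1, 2.336, 0.001]
ft_force: [-0.0, 0.2, -0.7]
width: -0.001
grip_force: 0.0
```

```bash
python3 st.py; python3 - <<'E'
from h import *
a=read_camera("top")["frame"][200:300,220:340,::-1]; b=read_camera("scene")["frame"][150:260,290:430,::-1]
a=cv2.resize(a,(400,333),interpolation=2);b=cv2.resize(b,(400,314),interpolation=2)
cv2.imwrite("pics/d5.png",np.hstack([a[:314],b]))
E
```

```text
t 16.9333 tcp in loader [ 59.8 137.2 158.8] yaw err deg 0.02 F [-0.03  0.18 -0.72] w -0.0008919444544981766 q [-0.5   0.44  0.38  2.06 -0.26  0.68  0.15] tilt [ 0.001  0.    -1.   ]
```

View pics/d5.png

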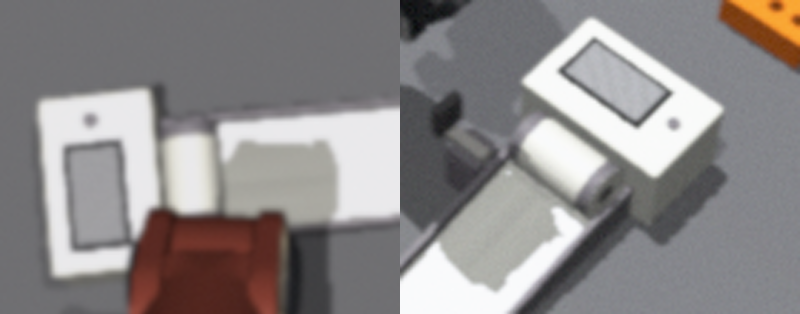

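Cartridge lies square in the seat against the reader's front (left panel (190,170), right panel (565,160)). The tab at right panel (447,108) is still out. I'll descend outside it.

Request:
step_arm(
  rows=[
    [[0,-0.8,0,0],[0,0,2,0],[0,0,2.5,0],[0,0,2.5,0],[0,0,1.5,0],[0,0,0.9,0],[0,0,0,0],[0,0,0,0]],
  ],
)

```text
time: 17.7
tool_pos: [0.4386, 0.0814, 0.065]
ee_rot: [-2.102, -2.335, 0.001]
ft_force: [-0.1, -0.7, 0.3]
width: -0.0
grip_force: 0.0
```

```bash
python3 st.py; python3 - <<'E'
from h import *
b=read_camera("scene")["frame"][140:230,260:380,::-1]
cv2.imwrite("pics/d6.png",cv2.resize(b,None,fx=5,fy=5,interpolation=2))
E
```

```text
t 17.7 tcp in loader [ 59.  145.9  65. ] yaw err deg -0.06 F [-0.06 -0.67  0.33] w -0.00025273745352796107 q [-0.41  0.6   0.26  2.17 -0.37  0.41  0.25] tilt [-0. -0. -1.]
```

View pics/d6.png

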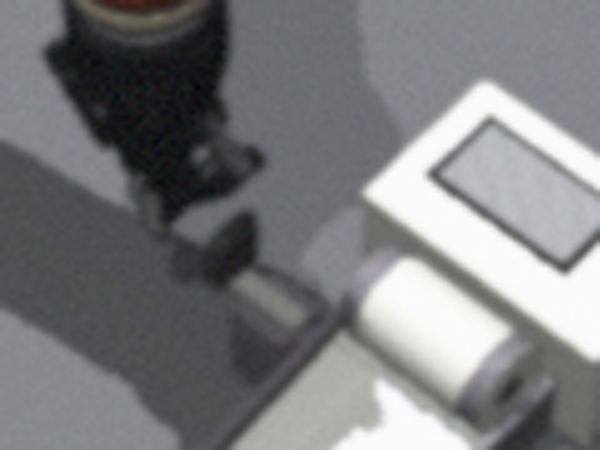

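Request:
step_arm(
  rows=[
    [[0.1,0.35,0,0],[0,0.35,0,0],[0,0.35,0,0],[0,0.35,0,0],[0,0.35,0,0],[0,0.35,0,0],[0,0.35,0,0],[0,0.35,0,0],[0,0.35,0,0],[0,0.35,0,0]],
  ],
)

```text
time: 18.58
tool_pos: [0.4725, 0.0862, 0.0647]
ee_rot: [-2.101, -2.334, 0.002]
ft_force: [-2.1, -0.2, 0.8]
width: 0.002
grip_force: 0.9
```

Request:
step_arm(
  rows=[
    [[0,0.2,0,0],[0,0.2,0,0],[0,0.2,0,0],[0,0.2,0,0],[0,0.2,0,0],[0,0.2,0,0],[0,0.2,0,0],[0,0.2,0,0],[0,0.2,0,0],[0,0.2,0,0]],
  ],
)

```text
time: 19.42
tool_pos: [0.4932, 0.0883, 0.0648]
ee_rot: [-2.102, -2.335, 0.001]
ft_force: [-1.9, -1.3, -0.8]
width: 0.0
grip_force: 0.8
```

```bash
python3 st.py
```

```text
t 19.4167 tcp in loader [60.1 90.9 64.8] yaw err deg -0.05 F [-1.93 -1.3  -0.82] w 5.5146698692682104e-05 q [-0.41  0.65  0.28  2.02 -0.35  0.51  0.23] tilt [-0. -0. -1.]
```

Contact is on (about 2 N). I'll continue gently to the hard stop.

Request:
step_arm(
  rows=[
    [[0,0.15,0,0],[0,0.15,0,0],[0,0.15,0,0],[0,0.15,0,0],[0,0.15,0,0],[0,0.15,0,0],[0,0.1,0,0]],
  ],
)

```text
time: 20.0
tool_pos: [0.5033, 0.0894, 0.0649]
ee_rot: [2.102, 2.335, 0.0]
ft_force: [-2.1, -1.1, 0.0]
width: -0.001
grip_force: 0.8
```

Request:
step_arm(
  rows=[
    [[0,0.1,0,0],[0,0.1,0,0],[0,0.1,0,0]],
  ],
)

```text
time: 20.25
tool_pos: [0.5061, 0.0897, 0.065]
ee_rot: [2.102, 2.335, -0.0]
ft_force: [-1.4, -1.0, -0.8]
width: 0.003
grip_force: 0.8
```

```bash
python3 st.py
```

```text
t 20.25 tcp in loader [60.1 77.9 65. ] yaw err deg -0.04 F [-1.4  -0.97 -0.84] w 0.0029897650027205184 q [-0.41  0.66  0.29  1.99 -0.35  0.54  0.23] tilt [ 0. -0. -1.]
```

Not at the stop yet, so I'll go on in 1 mm steps until the force rises.

Request:
step_arm(
  rows=[
    [[0,0.1,0,0],[0,0.1,0,0],[0,0.1,0,0]],
  ],
)

```text
time: 20.5
tool_pos: [0.5075, 0.0898, 0.0648]
ee_rot: [-2.1, -2.333, 0.004]
ft_force: [-5.9, -1.5, 3.8]
width: -0.003
grip_force: 3.0
```

Request:
step_arm(
  rows=[
    [[0,0.1,0,0],[0,0.1,0,0]],
  ],
)

```text
time: 20.67
tool_pos: [0.5075, 0.0898, 0.0649]
ee_rot: [-2.098, -2.331, 0.008]
ft_force: [-9.3, -1.7, 8.1]
width: 0.005
grip_force: 4.8
```

Hard stop reached: the force rose to about 9 N and the TCP stopped. Backing off and lifting clear.

Request:
step_arm(
  rows=[
    [[0,-0.2,0,0],[0,-0.5,0,0],[0,-1,0,0],[0,-2,0,0],[0,-1.5,0,0],[0,0,-2,0],[0,0,-3,0],[0,0,-3,0],[0,0,-3,0],[0,0,0,0]],
  ],
)

```text
time: 21.5
tool_pos: [0.4645, 0.0856, 0.1805]
ee_rot: [2.095, 2.329, 0.02]
ft_force: [0.3, 0.8, 0.7]
width: 0.0
grip_force: 0.0
```

```bash
python3 st.py; python3 - <<'E'
from h import *
b=read_camera("scene")["frame"][140:240,260:420,::-1]
cv2.imwrite("pics/d7.png",cv2.resize(b,None,fx=5,fy=5,interpolation=2))
E
```

```text
t 21.5 tcp in loader [ 60.5 119.7 180.5] yaw err deg -0.02 F [0.33 0.79 0.7 ] w 0.0004920470216252675 q [-0.52  0.43  0.4   2.01 -0.25  0.74  0.14] tilt [ 0.015  0.003 -1.   ]
```

View pics/d7.png

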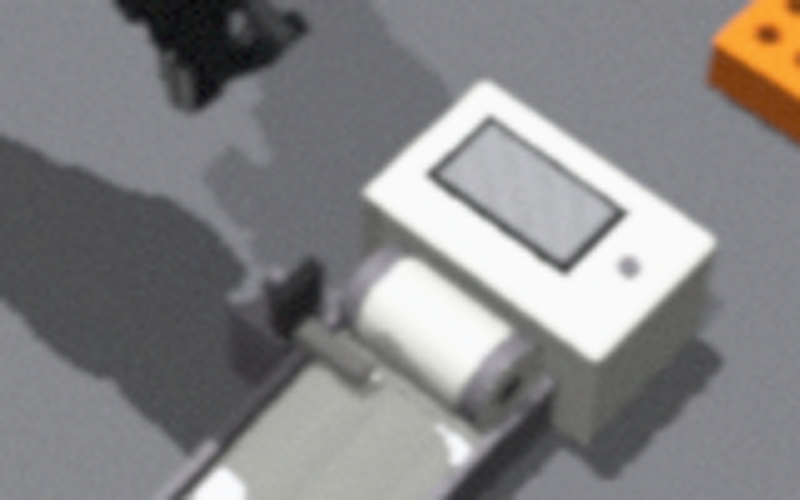

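The bar reaches into the channel behind the seated cartridge (tip at (375,375)), the tab is fully in at (297,295), and the gripper is clear.

```bash
python3 -c "
from cell import env
print(env.close_job())"
```

```text
the job is handed in; nothing more can be done
None
```

I handed the job in at about 21.5 s: the cartridge is square in the seat against the reader's front, the keeper is pushed to its hard stop behind it, and the arm is clear; the hand-in returned no verdict.

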